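Lock the water filter's service cover with the flat-bladed key

TASK

Take the flat-bladed key out of its stand, put its blade fully into the slotted cam lock in the top of the water filter and turn it clockwise until the lock seats and its steel cover is drawn down flush; stop as soon as you feel it seat, without wrenching it. Then put the key back upright and fully down in its stand, and leave everything else where it is.

Things in the scene. Friction and masses are not known exactly. Their poses are not given: they have to be found in the camera images.
- filter: counter-top water filter, fixed to the worktop: white box 170 (x) x 150 (y) x 66 mm high with a small bent steel spout (up to 123 mm high) and a grey cap along its far (+x) end. Origin: centre of the underside, z up. Square service cover and lock: centred 15.5 mm from the origin towards -x
- cam_slot (a point): point on the axis of the cam lock, in the plane of its face: a dark steel disc 47 mm across in a thin steel ring in the middle of the cover, its face 4 mm above the cover's. z up, x along the slot. The slot is 31 mm long, 5 mm wide and over 15 mm deep. The face is 73 mm above the worktop at the start and sinks with the cover
- cam: the same disc, axes as cam_slot. It turns clockwise seen from above (about its -z): first easily (under 0.1 N m), then over the last 0.6 rad under load (0.15 to 0.2 N m), drawing the cover down, to a stop: seated. The stop is 0.7 to 1.5 rad from the start; the slot's direction does not tell how far. Feel it: 0.25 to 0.3 N m is enough, 0.4 is wrenching. It stays where left
- cover (a joint): how far the cover is drawn down, in m: 0 = open, 3 mm proud of the white rim (at every start); 0.003 = flush, lock seated. It sinks evenly over the last 0.6 rad of the lock's turn and can not simply be pushed down
- cover_top (a point): point on the cover's upper face, 43 mm beside the lock. The steel cover is a plate 108 x 118 mm inside the white rim
- key_grip (a point): centre of the key's grey handle: a flat upright plate 34 (along the key's x) x 12 (along y) x 40 mm high (z), to be gripped across its 12 mm. The key (90 mm long, 90 g) stands upright in its stand at the start; its z points from the blade's tip up to the handle. The key is the same turned half round
- key_tip (a point): middle of the tip of the key's blade, 70 mm below key_grip, same axes. The blade is 24 wide (x), 3 thick (y), 8 long, the last 3 mm of it narrowed to 22 x 2; above it is a shank 24 x 8, 42 long, whose shoulder comes to rest on the lock's face when the blade is fully in
- stand: aluminium block 70 (x) x 56 (y) x 50 mm high, fixed to the worktop. Origin: centre of the underside, z up. In the middle of its top a socket 26.4 (x) x 10.4 (y) mm, 40 deep (floor 10 mm above the worktop), chamfered 2 mm, in which the key stands, key's x along the stand's x; the key's handle is then 60 to 100 mm above the worktop
- salt_shaker: salt shaker, 44 mm across, 90 high, beside the filter; bystander. Origin: underside
- espresso_cup: small cup with handle, 64 mm across, 49 high, beside the filter; bystander. Origin: underside
- mug_1: dotted mug with handle, 82 mm across, 91 high, behind the stand; bystander. Origin: underside
- spice_a: spice jar, 41 mm across, 105 high, behind the filter; bystander. Origin: underside
- spice_b: spice jar, 41 mm across, 105 high, behind the filter; bystander. Origin: underside
- balm_pot: low round pot with a lid, 69 mm across, 41 high, at the front right; bystander. Origin: underside
Not all that is in view belongs to the job. Leave any pink look-alike of the stand alone.

How it is judged:
On the way, in this order (a step that is already met when the one before it is completed fails the run):
1. the key's blade is in the lock's slot (z of key_tip in the frame of cam_slot below -0.005 m and horizontal distance between key_tip and cam_slot below 0.005 m), for 0.2 s.
2. the lock is seated and the cover flush, the blade still in the slot (value of joint cover above 0.0027 m and z of key_tip in the frame of cam_slot below -0.002 m and horizontal distance between key_tip and cam_slot below 0.006 m), for 0.2 s.
At the end, for the whole second after the job is handed in: the cover is drawn down flush (within 0.3 mm) with the lock seated, and the key stands released and at rest in its stand, upright within 7 degrees, its tip within 4 mm of the socket's floor and within 5 mm of its middle (value of joint cover above 0.0027 m and horizontal distance between key_tip and stand below 0.005 m and z of key_tip in the frame of stand below 0.014 m and angle between key_grip's own z axis and vertical below 0.12 rad and linear speed of key below 0.02 m/s); the robot touches nothing.
It fails at once if the key presses or wrenches the lock with more than 42 N, all contact forces between them added (about 0.4 N m of torque with a light press) (contact force between key and cam above 42 N).
It fails at once if a bystander is shifted by more than 30 mm (distance of any of salt_shaker, espresso_cup, mug_1, spice_a, spice_b, balm_pot from where it was at the start of the episode above 0.03 m).
It also fails if it takes over 72 s, if anything falls off the work surface, if the arm or the gripper's body presses on something with over 40 N, if the wrist force passes 120 N, or if a joint passes its speed limit or range.

ROBOT

A 6-joint arm with a two-finger parallel gripper is mounted at the origin on a cart in front of the work surface, level with it; the furniture and walls round the work are solid. World frame = base frame: x ahead of the robot, y to its left, z up, the work surface at z = 0. Lengths are in m, angles in rad, forces in N, time in s.
With the tool pointing down it reaches from about 0.35 to 0.775 m from the base axis. Payload 7.3 kg.
Tool frame: the origin (TCP) lies midway between the tips of the shut fingers; the grasp point (between the pads) lies 19 mm behind it; z points along the fingers, y is the line along which they close (so a half turn about z gives the same grasp; the last joint's range is limited). The gripper opens to 92 mm and grips with 3 to 60 N. Pads are 19 mm wide; open, the fingers measure 130 mm over their backs; the gripper's body (75 mm by 190 mm) begins 47 mm behind the grasp point.
Start: joints at [1.096, 0.342, 1.524, -0, 1.275, -0.146], TCP at [0.17, 0.497, 0.227] pointing down, gripper open.
Joint ranges: [-2.53, 2.53], [-0.77, 2.02], [0.04, 2.7], [-1, 4.14], [0.28, 2.66], [-3.11, 3.11]. Speed limits (rad/s): [2.57, 2.57, 3.14, 3.14, 3.14, 3.14].

INTERFACE

Orientations are given as a unit quaternion [w, x, y, z].
In Python, from plant import get_obs, get_image, camera_model, arm gives the robot as it stands. The module is installed in compiled form; this text tells all that it offers.
- The arm moves only by the tool drive_tool, never from a script. Its argument "series" is a list of rows, each an object with "grip": the gripper's target within -1 to 1 (fully open at 1, half-way at 0, shut at -1); "travel": the shift along the tool's x, y, z in cm, a list of three; "yaw": the turn about the tool's z in degrees. A call has 1 to 8 rows; each row shifts and turns the commanded pose from where the row before left it, along the tool's axes as they then stand; what a row does not reach is not made up. A row lasts 1/12 s, in which the tool goes at most 41.7 mm and 7.16 degrees, less where a joint would pass 70% of its speed; a pose out of reach is approached as far as the arm can. A call is refused whole if a number of a shift passes 4.17 or a number of a turn 7.16, either way. A call with a gripper value outside its range is refused whole. The fingers move at their own pace and stop on an object; the grip force is fixed at half the most. Time passes only in rows, so rows that do not move let the fingers close. It gives the time, the measured TCP pose, the force, the opening and the grip force at its end, in the units of the state.
- get_obs(): the state, without advancing time (a new reading comes with each control period).
- get_image(name): name is "scene" or "top" or "wrist"; returns (picture, depth): 480x640x3 uint8, blue, green, red; 480x640 float32, m along the optical axis (not along the pixel's ray), 0 where there is no reading.
- camera_model(name): a dict with "camera_matrix" (3x3 intrinsics, pixels), "origin" and "attitude" of the camera in the world; the wrist camera has in their place "T_tool_cam" (4x4, takes a point from camera to tool coordinates, whose origin is the TCP and whose axes are the flange's). Camera axes: x right, y up, looking along -z (the intrinsics and any distortion apply to the point x, -y, -z); pixel columns grow to the right and rows downward; lengths in m; the calibration is good to about 2 mm. A picture is of the moment at which its call begins: read the wrist's pose just before it. camera_model takes no time and is no camera call.
- arm.finish_job(): hands the job in; it is judged then, once.
The state is a dict: "clock": time; "q": joint angles; "joint_vel": joint speeds; "joint_efforts": joint torques, N m; "position": TCP position; "tcp_rot": TCP orientation; "contact_force": force on the tool from outside, world axes, zero at the start; "torque": the same for the moment, N m; "grip_width": finger opening in m; "finger_force": force on a finger pad.
Only numpy, scipy, OpenCV 4.12 (cv2) and the standard library are available. Lean on these libraries where they do the work, as an engineer would, in place of code of your own. Each camera call takes 0.05 s, during which the arm holds its last target. There are 200 camera calls.

## Working session

There is one attempt and no reset: what is moved stays moved. The work goes in short steps, Python scripts to look and compute and a tool call to move; the robot and the scene stay as the last step left them, time stands still between calls to the robot, and variables do not carry over. Pictures are saved under pics/ and viewed, at most 10 in all, crops included, and the job is handed in when it is done.

Besides the shell and the picture viewer there is one more tool, called as name([rows], argument=value, ...), one row to a line, values as JSON. drive_tool: Moves the arm, as the interface text tells. Its arguments: {"type":"object","properties":{"series":{"type":"array","items":{"type":"object","properties":{"grip":{"type":"number"},"travel":{"type":"array","items":{"type":"number"}},"yaw":{"type":"number"}}}}},"required":["series"]}

```bash
mkdir -p pics; cat > h.py <<'E'
import numpy as np, cv2
from scipy.spatial.transform import Rotation as R
from plant import get_obs, get_image, camera_model, arm
def rot(q): return R.from_quat([q[1],q[2],q[3],q[0]]).as_matrix()
def pose(name,o=None):
    m=camera_model(name)
    if 'T_tool_cam' in m:
        T=np.eye(4);T[:3,:3]=rot(o['tcp_rot']);T[:3,3]=o['position'];T=T@np.array(m['T_tool_cam'])
        return m,T[:3,:3],T[:3,3]
    a=np.array(m['attitude'],float)
    return m,(rot(a) if a.size==4 else a.reshape(3,3)),np.array(m['origin'],float)
def cloud(name):
    o=get_obs(); img,d=get_image(name); m,A,t=pose(name,o)
    K=np.array(m['camera_matrix']); v,u=np.mgrid[:480,:640]
    P=np.stack([(u-K[0,2])/K[0,0]*d,-(v-K[1,2])/K[1,1]*d,-d],-1)@A.T+t
    P[d==0]=np.nan
    return img,P
E
python3 - <<'E'
from h import *
for n in('scene','top'):
    print({k:v for k,v in camera_model(n).items()})
    img,P=cloud(n); cv2.imwrite(f'pics/{n}.png',img); np.save(f'{n}.npy',P)
print(camera_model('wrist')); print(get_obs())
E
```

```text
{'camera_matrix': array([[596.96365028,   0.        , 317.68090919],
       [  0.        , 596.96365028, 225.19620448],
       [  0.        ,   0.        ,   1.        ]]), 'origin': array([0.15027817, 0.76226577, 0.79311423]), 'attitude': array([-0.22149058, -0.09774339,  0.43094601,  0.86929494])}
{'camera_matrix': array([[483.64634943,   0.        , 312.07544331],
       [  0.        , 483.64634943, 242.34928017],
       [  0.        ,   0.        ,   1.        ]]), 'origin': array([ 0.4689848 , -0.03612384,  1.21750741]), 'attitude': array([ 0.71331545,  0.03228503, -0.02857685, -0.69951563])}
{'camera_matrix': array([[377.77097861,   0.        , 324.30057681],
       [  0.        , 377.77097861, 246.83696772],
       [  0.        ,   0.        ,   1.        ]]), 'T_tool_cam': array([[-9.67658363e-04,  9.54292181e-01,  2.98873713e-01,
         8.01828191e-02],
       [ 9.99999085e-01,  1.20587863e-03, -6.12643621e-04,
         1.02439646e-03],
       [-9.45046442e-04,  2.98872846e-01, -9.54292475e-01,
        -1.58196950e-01],
       [ 0.00000000e+00,  0.00000000e+00,  0.00000000e+00,
         1.00000000e+00]])}
{'clock': 0.1, 'q': array([ 1.09600088e+00,  3.42644692e-01,  1.52493869e+00,  1.84442086e-05,
        1.27537242e+00, -1.45984512e-01]), 'joint_vel': array([-0.00037849, -0.00047188, -0.0024524 ,  0.00020646, -0.00094062,
        0.00022745]), 'joint_efforts': array([ 1.96139110e-03, -4.31996369e+01, -2.44693959e+01,  7.19117350e-02,
        5.26217488e-02, -1.18947896e-04]), 'position': array([0.16933047, 0.49656036, 0.22611279]), 'tcp_rot': array([-2.16571361e-04,  1.63668460e-01,  9.86515165e-01, -6.46307291e-04]), 'contact_force': array([ 0.25127645,  0.13720985, -0.33676036]), 'torque': array([-0.0135516 , -0.05530751,  0.03064235]), 'finger_force': 0.0, 'grip_width': 0.09168846287711804}
```

View pics/top.png

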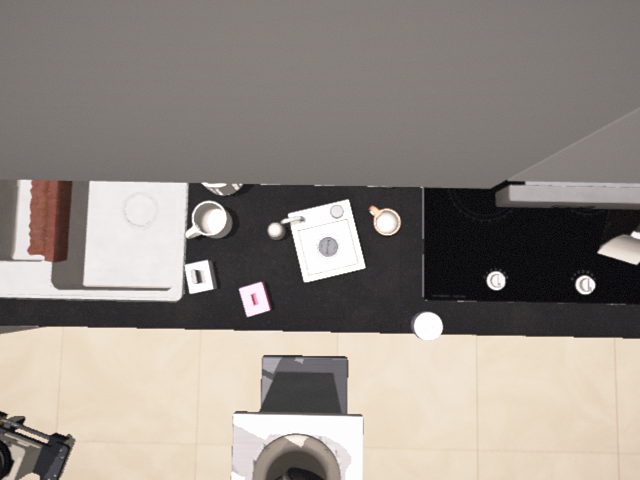

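View pics/scene.png

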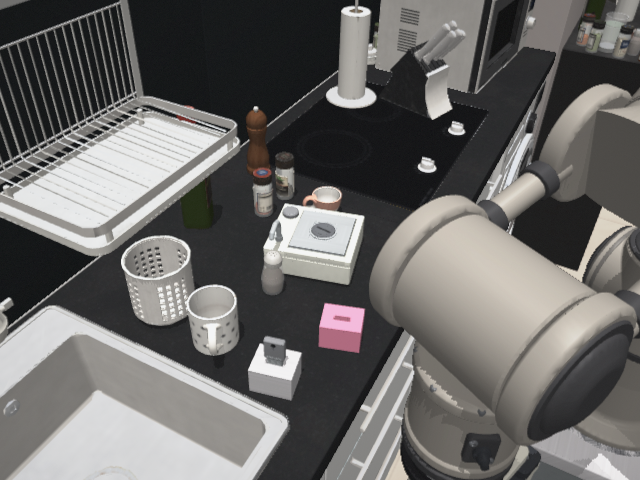

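Top view: the aluminium stand with the grey key is at (199,277). The pink look-alike with an empty slot is at (254,299). The lock disc is at (328,246). The only other slotted or grey things are the spout and the shaker (276,231). My choice is the white/aluminium stand holding the key, which is at (274,350) in the scene view.

```bash
python3 - <<'E'
from h import *
P=np.load('top.npy'); img=cv2.imread('pics/top.png')
def rect(u0,v0,u1,v1,z0,z1):
    Q=P[v0:v1,u0:u1].reshape(-1,3); Q=Q[(Q[:,2]>z0)&(Q[:,2]<z1)]
    r=cv2.minAreaRect((Q[:,:2]*1000).astype(np.float32)); print(len(Q),Q.mean(0).round(4),np.round(r[0],1),np.round(r[1],1),round(r[2],1))
print('stand');rect(180,255,222,300,.04,.058)
print('key');rect(180,255,222,300,.075,.12)
print('filter');rect(280,190,375,290,.055,.085)
print('disc');rect(312,230,345,264,.0712,.08)
print(P[246,305],P[246,328],P[230,300], P[320,300])
a=cv2.resize(img[255:300,178:225],None,fx=8,fy=8,interpolation=2)
b=cv2.resize(img[223:268,305:352],None,fx=8,fy=8,interpolation=2)
cv2.imwrite('pics/crop.png',np.hstack([a,b]))
E
```

```text
stand
580 [0.4811 0.2394 0.0505] [481.4 241.8] [70.  57.3] 13.5
key
108 [0.4815 0.2401 0.0962] [481.8 242.1] [33.3 13.9] 11.4
filter
4303 [ 0.5725 -0.0641  0.0687] [570.  -48.5] [171.1 180.9] 14.8
disc
428 [ 0.5578 -0.068   0.0733] [558.7 -67.2] [78.7 76.2] 1.0
[ 0.55895403 -0.0124482   0.06956674] [ 0.56053242 -0.06736945  0.06304155] [0.59823442 0.00063431 0.05884032] [ 3.79177528e-01 -2.42682284e-03 -2.67905001e-04]
```

View pics/crop.png

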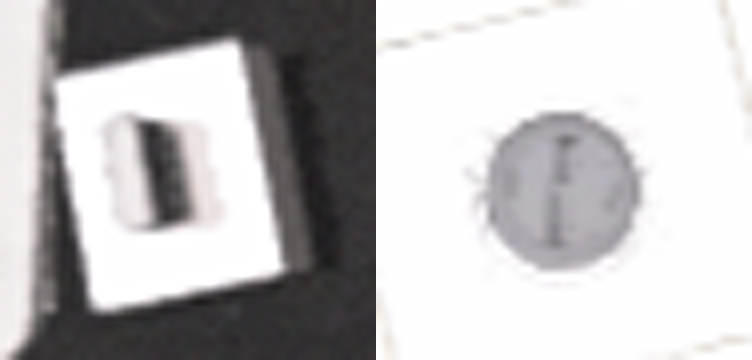

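Crop check: the key's handle top sits in the aluminium stand at about (0.4815, 0.2405), yaw about 13°. The slot runs at about -7° from world x, and the lock is near (0.56, -0.067). Sizes and heights match the description (70x57, z 0.0505, disc 0.073). Moving now.

drive_tool([
  {"travel": [-2.36, -0.88, 0], "yaw": 0, "grip": 1},
  {"travel": [-2.36, -0.88, 0], "yaw": 0, "grip": 1},
  {"travel": [-2.36, -0.88, 0], "yaw": 0, "grip": 1},
  {"travel": [-2.36, -0.88, 0], "yaw": 0, "grip": 1},
  {"travel": [-2.36, -0.88, 0], "yaw": 0, "grip": 1},
  {"travel": [-2.36, -0.88, 0], "yaw": 0, "grip": 1},
  {"travel": [-2.36, -0.88, 0], "yaw": 0, "grip": 1},
  {"travel": [-2.36, -0.88, 0], "yaw": 0, "grip": 1},
])

```text
clock: 0.77
position: [0.3261, 0.3683, 0.2264]
tcp_rot: [-0.0, 0.164, 0.987, -0.0]
contact_force: [-0.8, 0.7, -1.0]
grip_width: 0.0919
finger_force: 0.0
```

drive_tool([
  {"travel": [-2.36, -0.88, 0], "yaw": 0, "grip": 1},
  {"travel": [-2.36, -0.88, 0], "yaw": 0, "grip": 1},
  {"travel": [-2.36, -0.88, 0], "yaw": 0, "grip": 1},
  {"travel": [-2.36, -0.88, 0], "yaw": 0, "grip": 1},
  {"travel": [-2.36, -0.88, 0], "yaw": 0, "grip": 1},
  {"travel": [-2.36, -0.88, 0], "yaw": 0, "grip": 1},
  {"travel": [-2.36, -0.88, 0], "yaw": 0, "grip": 1},
  {"travel": [-2.36, -0.88, 0], "yaw": 0, "grip": 1},
])

```text
clock: 1.43
position: [0.4821, 0.2407, 0.2263]
tcp_rot: [-0.0, 0.164, 0.987, -0.0]
contact_force: [-0.3, 0.7, 0.6]
grip_width: 0.0917
finger_force: 0.0
```

drive_tool([
  {"travel": [0, 0, 0], "yaw": -5.3, "grip": 0},
  {"travel": [0, 0, 0], "yaw": -5.3, "grip": 0},
  {"travel": [0, 0, 0], "yaw": -5.3, "grip": 0},
  {"travel": [0, 0, 0], "yaw": -5.3, "grip": 0},
  {"travel": [0, 0, 0], "yaw": -5.3, "grip": 0},
  {"travel": [0, 0, 0], "yaw": -5.3, "grip": 0},
  {"travel": [0, 0, 0], "yaw": 0, "grip": 0},
  {"travel": [0, 0, 0], "yaw": 0, "grip": 0},
])

```text
clock: 2.1
position: [0.4813, 0.2416, 0.2264]
tcp_rot: [-0.0, -0.111, 0.994, -0.0]
contact_force: [-0.3, 0.7, 0.6]
grip_width: 0.0469
finger_force: 0.0
```

```bash
cat >> h.py <<'E'
def where():
    o=get_obs(); M=rot(o['tcp_rot']); print('t',o['clock'],'pos',np.round(o['position'],4),'xang',np.degrees(np.arctan2(M[1,0],M[0,0])).round(2),'z',M[:,2].round(4),'F',np.round(o['contact_force'],1),'T',np.round(o['torque'],2),'w',o['grip_width']); return o,M
E
python3 - <<'E'
from h import *
where(); img,P=cloud('wrist'); cv2.imwrite('pics/w1.png',img); np.save('w1.npy',P)
def rect(z0,z1,c,r):
    Q=P.reshape(-1,3); Q=Q[(Q[:,2]>z0)&(Q[:,2]<z1)&(np.hypot(Q[:,0]-c[0],Q[:,1]-c[1])<r)]
    r=cv2.minAreaRect((Q[:,:2]*1000).astype(np.float32)); print(len(Q),Q.mean(0).round(4),np.round(r[0],1),np.round(r[1],1),round(r[2],1))
rect(.045,.055,(.4815,.241),.055); rect(.096,.105,(.4815,.241),.04)
E
```

```text
t 2.1 pos [0.4813 0.2416 0.2264] xang -167.2 z [-6.e-04 -2.e-04 -1.e+00] F [-0.3  0.7  0.6] T [ 0.07  0.   -0.07] w 0.04691747718429711
3912 [0.4802 0.2457 0.0501] [483.5 246. ] [70.7 56.1] 13.1
614 [0.4831 0.2432 0.0995] [483.6 243.7] [33.4 11.9] 12.5
```

View pics/w1.png

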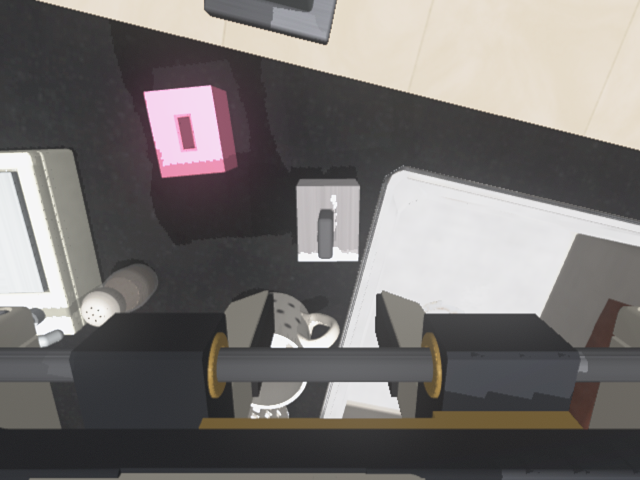

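The wrist view shows the key handle at (326,233) standing in the grey stand, with the pink block at (190,130) and the mug behind. The key is about 2 mm off the tool axis, so I descend with a small correction.

drive_tool([
  {"travel": [-0.22, 0.12, 2.5], "yaw": 0, "grip": 0},
  {"travel": [0, 0, 2.5], "yaw": 0, "grip": 0},
  {"travel": [0, 0, 2.5], "yaw": 0, "grip": 0},
  {"travel": [0, 0, 2.5], "yaw": 0, "grip": 0},
  {"travel": [0, 0, 2.5], "yaw": 0, "grip": 0},
  {"travel": [0, 0, 2.0], "yaw": 0, "grip": 0},
  {"travel": [0, 0, 1.7], "yaw": 0, "grip": 0},
  {"travel": [0, 0, 0], "yaw": 0, "grip": 0},
])

```text
clock: 2.82
position: [0.4811, 0.2426, 0.0614]
tcp_rot: [-0.003, -0.112, 0.994, -0.001]
contact_force: [-0.1, -0.9, -0.0]
grip_width: 0.0459
finger_force: 0.0
```

drive_tool([
  {"travel": [0, 0, 0], "yaw": 0, "grip": -1},
  {"travel": [0, 0, 0], "yaw": 0, "grip": -1},
  {"travel": [0, 0, 0], "yaw": 0, "grip": -1},
  {"travel": [0, 0, 0], "yaw": 0, "grip": -1},
  {"travel": [0, 0, 0], "yaw": 0, "grip": -1},
  {"travel": [0, 0, 0], "yaw": 0, "grip": -1},
  {"travel": [0, 0, 0], "yaw": 0, "grip": -1},
  {"travel": [0, 0, 0], "yaw": 0, "grip": -1},
])

```text
clock: 3.48
position: [0.4836, 0.244, 0.0654]
tcp_rot: [0.001, -0.113, 0.994, 0.0]
contact_force: [-0.8, 2.9, 5.3]
grip_width: 0.012
finger_force: 30.0
```

```bash
python3 -c "
from h import *
where()"
```

```text
t 3.4833 pos [0.4836 0.244  0.0654] xang -167.04 z [ 0.0011  0.0011 -1.    ] F [-0.8  2.9  5.3] T [0.66 0.27 0.02] w 0.012007883849620484
```

drive_tool([
  {"travel": [0, 0, -1], "yaw": 0, "grip": -1},
  {"travel": [0, 0, -1.8], "yaw": 0, "grip": -1},
  {"travel": [0, 0, -1.8], "yaw": 0, "grip": -1},
  {"travel": [0, 0, -1.8], "yaw": 0, "grip": -1},
  {"travel": [0, 0, -1.8], "yaw": 0, "grip": -1},
  {"travel": [0, 0, -1.8], "yaw": 0, "grip": -1},
  {"travel": [0, 0, -2], "yaw": 0, "grip": -1},
  {"travel": [0, 0, -2], "yaw": 0, "grip": -1},
])

```text
clock: 4.15
position: [0.4829, 0.2427, 0.2058]
tcp_rot: [-0.0, -0.113, 0.994, -0.001]
contact_force: [1.6, 0.7, -1.1]
grip_width: 0.0114
finger_force: 30.0
```

drive_tool([
  {"travel": [-0.31, -2.36, 0], "yaw": 0, "grip": -1},
  {"travel": [-0.31, -2.36, 0], "yaw": 0, "grip": -1},
  {"travel": [-0.31, -2.36, 0], "yaw": 0, "grip": -1},
  {"travel": [-0.31, -2.36, 0], "yaw": 0, "grip": -1},
  {"travel": [-0.31, -2.36, 0], "yaw": 0, "grip": -1},
  {"travel": [-0.31, -2.36, 0], "yaw": 0, "grip": -1},
  {"travel": [-0.31, -2.36, 0], "yaw": 0, "grip": -1},
])

```text
clock: 4.73
position: [0.5413, 0.0856, 0.205]
tcp_rot: [-0.0, -0.113, 0.994, -0.0]
contact_force: [0.9, 0.2, -1.0]
grip_width: 0.0118
finger_force: 30.0
```

drive_tool([
  {"travel": [-0.31, -2.36, 0], "yaw": 0, "grip": -1},
  {"travel": [-0.31, -2.36, 0], "yaw": 0, "grip": -1},
  {"travel": [-0.31, -2.36, 0], "yaw": 0, "grip": -1},
  {"travel": [-0.31, -2.36, 0], "yaw": 0, "grip": -1},
  {"travel": [-0.31, -2.36, 0], "yaw": 0, "grip": -1},
  {"travel": [-0.31, -2.36, 0], "yaw": 0, "grip": -1},
  {"travel": [-0.31, -2.36, 0], "yaw": 0, "grip": -1},
])

```text
clock: 5.32
position: [0.5994, -0.0705, 0.2049]
tcp_rot: [-0.001, -0.113, 0.994, -0.0]
contact_force: [-0.9, -0.1, -1.1]
grip_width: 0.0117
finger_force: 30.0
```

drive_tool([
  {"travel": [0, 0, 0], "yaw": 4, "grip": -1},
  {"travel": [0, 0, 0], "yaw": 4, "grip": -1},
  {"travel": [0, 0, 0], "yaw": 4, "grip": -1},
  {"travel": [0, 0, 0], "yaw": 4, "grip": -1},
  {"travel": [0, 0, 0], "yaw": 4, "grip": -1},
  {"travel": [0, 0, 0], "yaw": 0, "grip": -1},
  {"travel": [0, 0, 0], "yaw": 0, "grip": -1},
  {"travel": [0, 0, 0], "yaw": 0, "grip": -1},
])

```text
clock: 5.98
position: [0.5995, -0.069, 0.2048]
tcp_rot: [-0.0, 0.06, 0.998, -0.0]
contact_force: [-0.2, -0.4, -1.2]
grip_width: 0.0119
finger_force: 30.0
```

```bash
python3 - <<'E'
from h import *
where(); img,P=cloud('wrist'); cv2.imwrite('pics/w2.png',img); np.save('w2.npy',P)
E
```

```text
t 5.9833 pos [ 0.5995 -0.069   0.2048] xang 173.07 z [-5.e-04 -2.e-04 -1.e+00] F [-0.2 -0.4 -1.2] T [ 0.   -0.   -0.03] w 0.011903654526518129
```

View pics/w2.png

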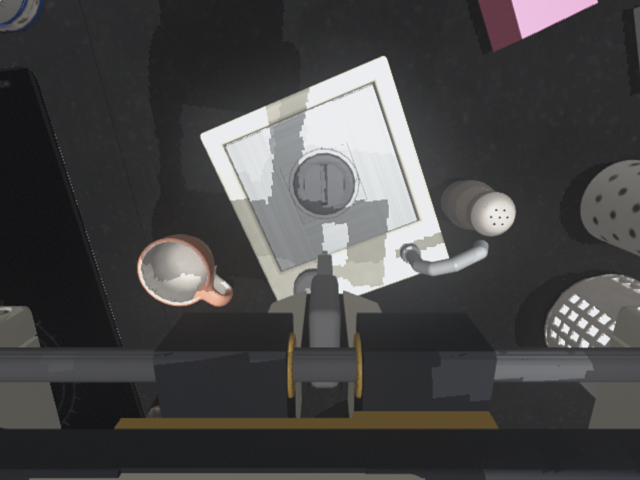

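The lock disc is at (324,182) with a near-vertical slot, and the key blade end is at about (323,257). Next I rectify the lock face and the key-tip plane along the tool axes.

```bash
cat >> h.py <<'E'
def ortho(img,o,z,cx,cy,half,s=8):  # tool-aligned view of the plane world z; px per mm = s; right=-tool y... columns=tool y, rows=-tool x
    m,A,t=pose('wrist',o); K=np.array(m['camera_matrix']); M=rot(o['tcp_rot'])
    n=int(2*half*s); b=(np.arange(n)+.5)/s-half
    ty,tx=np.meshgrid(cy+b,cx-b)
    W=np.array(o['position'])+(tx[...,None]*M[:,0]+ty[...,None]*M[:,1])/1000; W[...,2]=z
    C=(W-t)@A; u=K[0,0]*C[...,0]/-C[...,2]+K[0,2]; v=K[1,1]*-C[...,1]/-C[...,2]+K[1,2]
    return cv2.remap(img,u.astype(np.float32),v.astype(np.float32),cv2.INTER_CUBIC)
E
python3 - <<'E'
from h import *
o,M=where(); img=cv2.imread('pics/w2.png'); P=np.load('w2.npy')
a=ortho(img,o,.073,40,0,30,6); b=ortho(img,o,o['position'][2]-.051,0,0,30,6)
for c in(a,b):
    for k in range(0,360,60): cv2.putText(c,'|',(k-4,8),0,.3,(0,0,255))
    cv2.line(c,(180,0),(180,20),(0,0,255)); cv2.line(c,(0,180),(20,180),(0,0,255))
cv2.imwrite('pics/o2.png',np.hstack([a,b]))
Z=P[...,2]; print(np.nanmedian(Z[165:175,305:315]))
# cloud in tool frame of key (near x=0)
Q=((P-o['position'])@M).reshape(-1,3)*1000; k=Q[(abs(Q[:,0])<25)&(abs(Q[:,1])<8)&(Q[:,2]>15)&(Q[:,2]<60)]
for z in range(15,60,5):
    q=k[(k[:,2]>=z)&(k[:,2]<z+5)]
    if len(q): print(z,len(q),np.percentile(q,[2,50,98],axis=0).round(1).tolist())
E
```

```text
t 6.0333 pos [ 0.5995 -0.069   0.2048] xang 173.05 z [-3.e-04 -1.e-04 -1.e+00] F [-0.6  0.4  0.3] T [ 0.01  0.02 -0.02] w 0.011871616467263377
0.07257641854946625
15 54 [[11.5, -2.7, 15.4], [11.9, 1.0, 17.9], [12.2, 4.7, 19.7]]
20 53 [[11.2, -2.9, 20.3], [11.8, 1.2, 22.8], [12.2, 4.8, 24.7]]
25 50 [[10.8, -2.9, 25.2], [11.7, 1.0, 27.8], [12.2, 4.9, 29.7]]
30 46 [[11.1, -2.5, 30.5], [11.9, 1.3, 32.3], [12.3, 5.0, 34.8]]
35 39 [[11.3, -2.6, 35.2], [11.8, 0.7, 37.4], [12.3, 4.5, 39.6]]
40 41 [[11.4, -2.6, 40.2], [11.8, 0.7, 42.3], [12.1, 4.6, 44.8]]
45 24 [[11.4, -2.2, 45.1], [11.9, 1.3, 46.3], [12.3, 4.4, 49.7]]
50 10 [[11.5, 0.1, 50.4], [11.8, 1.3, 51.7], [12.2, 2.5, 54.0]]
```

View pics/o2.png

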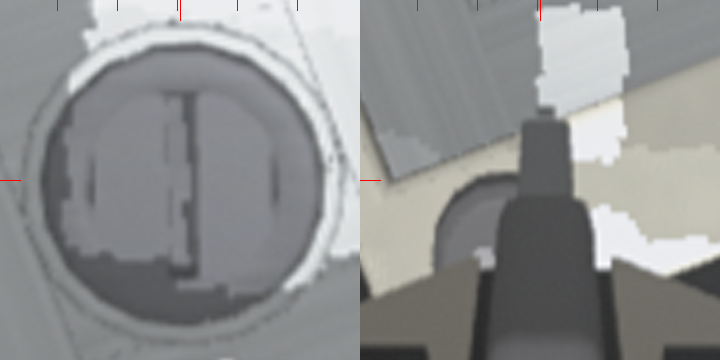

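Slot in the tool frame: x +39.2, y +0.5 mm, aligned within about 0.5°. Key seen at x 0, y +1.1 mm. I shift by (+39.3, -0.6) mm, lower to about 10 mm above the face and recheck.

drive_tool([
  {"travel": [1.31, -0.02, 0], "yaw": 0, "grip": -1},
  {"travel": [1.31, -0.02, 0], "yaw": 0, "grip": -1},
  {"travel": [1.31, -0.02, 1], "yaw": 0, "grip": -1},
  {"travel": [0, 0, 2], "yaw": 0, "grip": -1},
  {"travel": [0, 0, 2], "yaw": 0, "grip": -1},
  {"travel": [0, 0, 2], "yaw": 0, "grip": -1},
  {"travel": [0, 0, 0], "yaw": 0, "grip": -1},
  {"travel": [0, 0, 0], "yaw": 0, "grip": -1},
])

```text
clock: 6.7
position: [0.5601, -0.0646, 0.1343]
tcp_rot: [-0.001, 0.061, 0.998, 0.0]
contact_force: [0.6, -0.6, -0.3]
grip_width: 0.0116
finger_force: 30.0
```

```bash
python3 - <<'E'
from h import *
o,M=where(); img,_=get_image('wrist')
a=ortho(img,o,.073,5,0,27,7); b=ortho(img,o,o['position'][2]-.047,5,0,27,7)
for c in(a,b): cv2.line(c,(189,0),(189,15),(0,0,255)); cv2.line(c,(0,224),(15,224),(0,0,255))
cv2.imwrite('pics/o3.png',np.hstack([a,b]))
E
```

```text
t 6.7 pos [ 0.5601 -0.0646  0.1343] xang 173.01 z [-2.e-03  5.e-04 -1.e+00] F [ 0.6 -0.6 -0.3] T [-0.02 -0.06 -0.07] w 0.011624751295129519
```

View pics/o3.png

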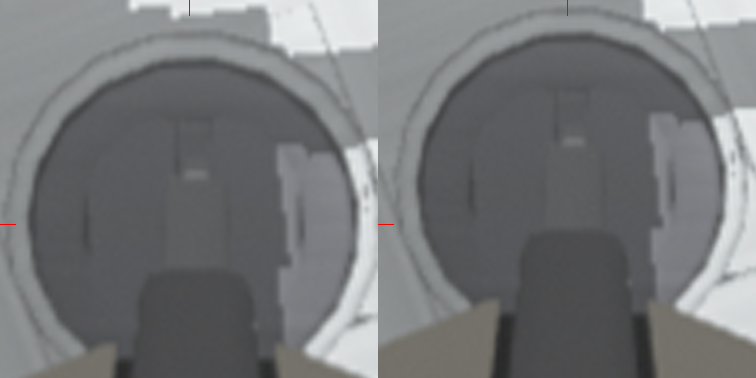

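The blade is centred over the slot: slot y +0.7, blade y +0.9 mm, with the tip about 6 mm above the face. Lowering.

drive_tool([
  {"travel": [-0.04, -0.02, 0.2], "yaw": 0, "grip": -1},
  {"travel": [0, 0, 0.2], "yaw": 0, "grip": -1},
  {"travel": [0, 0, 0.2], "yaw": 0, "grip": -1},
  {"travel": [0, 0, 0.2], "yaw": 0, "grip": -1},
  {"travel": [0, 0, 0.1], "yaw": 0, "grip": -1},
  {"travel": [0, 0, 0.1], "yaw": 0, "grip": -1},
  {"travel": [0, 0, 0], "yaw": 0, "grip": -1},
  {"travel": [0, 0, 0], "yaw": 0, "grip": -1},
])

```text
clock: 7.42
position: [0.561, -0.0649, 0.1247]
tcp_rot: [-0.0, 0.061, 0.998, 0.0]
contact_force: [-0.1, -0.2, -0.5]
grip_width: 0.0116
finger_force: 30.0
```

```bash
python3 -c "
from h import *
where()"
```

```text
t 7.4167 pos [ 0.561  -0.0649  0.1247] xang 172.96 z [-0.e+00  1.e-04 -1.e+00] F [-0.1 -0.2 -0.5] T [-0.02 -0.01 -0.04] w 0.011597941227266704
```

drive_tool([
  {"travel": [0, 0, 0.1], "yaw": 0, "grip": -1},
  {"travel": [0, 0, 0.1], "yaw": 0, "grip": -1},
  {"travel": [0, 0, 0.1], "yaw": 0, "grip": -1},
  {"travel": [0, 0, 0.05], "yaw": 0, "grip": -1},
  {"travel": [0, 0, 0.05], "yaw": 0, "grip": -1},
  {"travel": [0, 0, 0], "yaw": 0, "grip": -1},
  {"travel": [0, 0, 0], "yaw": 0, "grip": -1},
  {"travel": [0, 0, 0], "yaw": 0, "grip": -1},
])

```text
clock: 8.08
position: [0.561, -0.0649, 0.1207]
tcp_rot: [0.0, 0.061, 0.998, 0.0]
contact_force: [-0.2, 1.1, -1.3]
grip_width: 0.0116
finger_force: 30.0
```

```bash
python3 -c "
from h import *
where()"
```

```text
t 8.0833 pos [ 0.561  -0.0649  0.1207] xang 172.96 z [ 1.e-04  1.e-04 -1.e+00] F [-0.2  1.1 -1.3] T [ 0.04  0.   -0.02] w 0.011563928459109588
```

drive_tool([
  {"travel": [0, 0, 0.03], "yaw": 0, "grip": -1},
  {"travel": [0, 0, 0.03], "yaw": 0, "grip": -1},
  {"travel": [0, 0, 0], "yaw": 0, "grip": -1},
  {"travel": [0, 0, 0], "yaw": 0, "grip": -1},
])

```text
clock: 8.42
position: [0.561, -0.0649, 0.1201]
tcp_rot: [0.0, 0.061, 0.998, 0.0]
contact_force: [0.1, -0.1, -0.8]
grip_width: 0.0117
finger_force: 30.0
```

drive_tool([
  {"travel": [0, 0, 0.03], "yaw": 0, "grip": -1},
  {"travel": [0, 0, 0], "yaw": 0, "grip": -1},
  {"travel": [0, 0, 0], "yaw": 0, "grip": -1},
])

```text
clock: 8.67
position: [0.561, -0.0649, 0.1198]
tcp_rot: [-0.0, 0.061, 0.998, 0.0]
contact_force: [0.1, 0.8, -0.1]
grip_width: 0.0117
finger_force: 30.0
```

drive_tool([
  {"travel": [0, 0, 0.03], "yaw": 0, "grip": -1},
  {"travel": [0, 0, 0], "yaw": 0, "grip": -1},
  {"travel": [0, 0, 0], "yaw": 0, "grip": -1},
])

```text
clock: 8.92
position: [0.561, -0.0649, 0.1197]
tcp_rot: [0.0, 0.061, 0.998, 0.0]
contact_force: [-0.3, 0.9, 1.4]
grip_width: 0.0122
finger_force: 30.0
```

```bash
python3 -c "
from h import *
where()"
```

```text
t 8.9167 pos [ 0.561  -0.0649  0.1197] xang 172.96 z [ 3.e-04  1.e-04 -1.e+00] F [-0.3  0.9  1.4] T [ 0.06  0.13 -0.05] w 0.012167728579518795
```

The blade is fully in with light contact at 1.4 N. Turning clockwise (+yaw).

drive_tool([
  {"yaw": 3.5, "travel": [0, 0, 0], "grip": -1},
  {"yaw": 3.5, "travel": [0, 0, 0], "grip": -1},
  {"yaw": 3.5, "travel": [0, 0, 0], "grip": -1},
  {"yaw": 3.5, "travel": [0, 0, 0], "grip": -1},
  {"yaw": 3.5, "travel": [0, 0, 0], "grip": -1},
  {"yaw": 0, "travel": [0, 0, 0], "grip": -1},
])

```text
clock: 9.42
position: [0.561, -0.0653, 0.1197]
tcp_rot: [0.0, 0.213, 0.977, -0.0]
contact_force: [0.0, -0.4, 1.0]
grip_width: 0.0119
finger_force: 30.0
```

```bash
python3 -c "
from h import *
where()"
```

```text
t 9.4167 pos [ 0.561  -0.0653  0.1197] xang 155.35 z [ 2.e-04 -6.e-04 -1.e+00] F [ 0.  -0.4  1. ] T [-0.33  0.19  0.08] w 0.01192639250197951
```

drive_tool([
  {"yaw": 3, "travel": [0, 0, 0], "grip": -1},
  {"yaw": 3, "travel": [0, 0, 0], "grip": -1},
  {"yaw": 3, "travel": [0, 0, 0], "grip": -1},
  {"yaw": 3, "travel": [0, 0, 0], "grip": -1},
  {"yaw": 0, "travel": [0, 0, 0], "grip": -1},
])

```text
clock: 9.83
position: [0.5609, -0.0655, 0.1197]
tcp_rot: [0.0, 0.313, 0.95, -0.0]
contact_force: [-1.4, -2.4, 1.8]
grip_width: 0.0117
finger_force: 30.0
```

```bash
python3 -c "
from h import *
where()"
```

```text
t 9.8333 pos [ 0.5609 -0.0655  0.1197] xang 143.47 z [-0.e+00 -9.e-04 -1.e+00] F [-1.4 -2.4  1.8] T [-0.66  0.3   0.04] w 0.011678016294245669
```

drive_tool([
  {"yaw": 3, "travel": [-0.01, -0.06, 0], "grip": -1},
  {"yaw": 3, "travel": [0, 0, 0], "grip": -1},
  {"yaw": 2, "travel": [0, 0, 0], "grip": -1},
  {"yaw": 0, "travel": [0, 0, 0], "grip": -1},
])

```text
clock: 10.17
position: [0.5607, -0.0657, 0.1197]
tcp_rot: [0.0, 0.378, 0.926, -0.0]
contact_force: [-0.7, -2.1, 1.7]
grip_width: 0.0119
finger_force: 30.0
```

```bash
python3 -c "
from h import *
where()"
```

```text
t 10.1667 pos [ 0.5607 -0.0657  0.1197] xang 135.56 z [ 2.e-04 -3.e-04 -1.e+00] F [-0.7 -2.1  1.7] T [-0.42  0.29  0.07] w 0.011906455857136912
```

drive_tool([
  {"yaw": 3, "travel": [0, -0.03, 0], "grip": -1},
  {"yaw": 3, "travel": [0, 0, 0], "grip": -1},
  {"yaw": 2, "travel": [0, 0, 0], "grip": -1},
  {"yaw": 0, "travel": [0, 0, 0], "grip": -1},
])

```text
clock: 10.5
position: [0.5606, -0.0658, 0.1196]
tcp_rot: [0.0, 0.442, 0.897, -0.0]
contact_force: [-1.2, -2.1, 2.3]
grip_width: 0.012
finger_force: 30.0
```

```bash
python3 -c "
from h import *
where()"
```

```text
t 10.5 pos [ 0.5606 -0.0658  0.1196] xang 127.58 z [ 2.e-04 -3.e-04 -1.e+00] F [-1.2 -2.1  2.3] T [-0.51  0.18  0.14] w 0.012025731703350856
```

drive_tool([
  {"yaw": 2, "travel": [0, 0, 0], "grip": -1},
  {"yaw": 2, "travel": [0, 0, 0], "grip": -1},
  {"yaw": 2, "travel": [0, 0, 0], "grip": -1},
  {"yaw": 0, "travel": [0, 0, 0], "grip": -1},
])

```text
clock: 10.83
position: [0.5604, -0.0658, 0.1192]
tcp_rot: [-0.0, 0.488, 0.873, -0.0]
contact_force: [-0.3, -2.9, -2.0]
grip_width: 0.0119
finger_force: 30.0
```

```bash
python3 -c "
from h import *
where()"
```

```text
t 10.8333 pos [ 0.5604 -0.0658  0.1192] xang 121.59 z [-3.e-04 -2.e-04 -1.e+00] F [-0.3 -2.9 -2. ] T [-0.6   0.06  0.14] w 0.011855729953013289
```

The load has begun at about 0.14 N m and the cover is sinking. I follow it down in small steps.

drive_tool([
  {"yaw": 2, "travel": [-0.04, -0.03, 0.01], "grip": -1},
  {"yaw": 2, "travel": [0, 0, 0.02], "grip": -1},
  {"yaw": 2, "travel": [0, 0, 0.02], "grip": -1},
  {"yaw": 0, "travel": [0, 0, 0], "grip": -1},
])

```text
clock: 11.17
position: [0.5603, -0.066, 0.1187]
tcp_rot: [-0.0, 0.533, 0.846, -0.0]
contact_force: [-0.5, -1.9, -2.6]
grip_width: 0.0119
finger_force: 30.0
```

```bash
python3 -c "
from h import *
where()"
```

```text
t 11.1667 pos [ 0.5603 -0.066   0.1187] xang 115.59 z [-5.e-04  3.e-04 -1.e+00] F [-0.5 -1.9 -2.6] T [-0.35  0.08  0.22] w 0.011911652266586607
```

drive_tool([
  {"yaw": 2, "travel": [0, 0, 0.02], "grip": -1},
  {"yaw": 2, "travel": [0, 0, 0.02], "grip": -1},
  {"yaw": 1, "travel": [0, 0, 0.02], "grip": -1},
  {"yaw": 0, "travel": [0, 0, 0], "grip": -1},
])

```text
clock: 11.5
position: [0.5602, -0.0661, 0.1182]
tcp_rot: [-0.0, 0.569, 0.822, -0.0]
contact_force: [-1.1, -1.5, -1.4]
grip_width: 0.0119
finger_force: 30.0
```

```bash
python3 -c "
from h import *
where()"
```

```text
t 11.5 pos [ 0.5602 -0.0661  0.1182] xang 110.57 z [-6.e-04  3.e-04 -1.e+00] F [-1.1 -1.5 -1.4] T [-0.4   0.27  0.14] w 0.011899124221966475
```

drive_tool([
  {"yaw": 2, "travel": [0, 0, 0.02], "grip": -1},
  {"yaw": 2, "travel": [0, 0, 0.02], "grip": -1},
  {"yaw": 1, "travel": [0, 0, 0.01], "grip": -1},
  {"yaw": 0, "travel": [0, 0, 0], "grip": -1},
])

```text
clock: 11.83
position: [0.5602, -0.0661, 0.1178]
tcp_rot: [-0.0, 0.605, 0.796, -0.0]
contact_force: [-1.9, -1.9, -1.3]
grip_width: 0.0119
finger_force: 30.0
```

```bash
python3 -c "
from h import *
where()"
```

```text
t 11.8333 pos [ 0.5602 -0.0661  0.1178] xang 105.53 z [-6.e-04  2.e-04 -1.e+00] F [-1.9 -1.9 -1.3] T [-0.43  0.38  0.22] w 0.011919955865479726
```

drive_tool([
  {"yaw": 2, "travel": [-0.02, -0.03, 0.02], "grip": -1},
  {"yaw": 2, "travel": [0, 0, 0.02], "grip": -1},
  {"yaw": 0, "travel": [0, 0, 0], "grip": -1},
])

```text
clock: 12.08
position: [0.5601, -0.0662, 0.1174]
tcp_rot: [-0.0, 0.633, 0.774, 0.0]
contact_force: [-0.9, -0.6, -1.3]
grip_width: 0.0117
finger_force: 30.0
```

```bash
python3 -c "
from h import *
where()"
```

```text
t 12.0833 pos [ 0.5601 -0.0662  0.1174] xang 101.5 z [-4.e-04  5.e-04 -1.e+00] F [-0.9 -0.6 -1.3] T [-0.27  0.38  0.23] w 0.01170780925474146
```

drive_tool([
  {"yaw": 1.5, "travel": [0, 0, 0.02], "grip": -1},
  {"yaw": 1.5, "travel": [0, 0, 0.01], "grip": -1},
  {"yaw": 0, "travel": [0, 0, 0], "grip": -1},
])

```text
clock: 12.33
position: [0.56, -0.0662, 0.1172]
tcp_rot: [-0.0, 0.652, 0.758, 0.0]
contact_force: [-2.6, -0.7, -0.0]
grip_width: 0.0119
finger_force: 30.0
```

```bash
python3 -c "
from h import *
where()"
```

```text
t 12.3333 pos [ 0.56   -0.0662  0.1172] xang 98.54 z [-4.e-04  4.e-04 -1.e+00] F [-2.6 -0.7 -0. ] T [-0.27  0.48  0.18] w 0.011869341296568282
```

drive_tool([
  {"yaw": 1.5, "travel": [0, -0.03, 0.01], "grip": -1},
  {"yaw": 1.5, "travel": [0, 0, 0.01], "grip": -1},
  {"yaw": 0, "travel": [0, 0, 0], "grip": -1},
])

```text
clock: 12.58
position: [0.5599, -0.0663, 0.1169]
tcp_rot: [-0.0, 0.672, 0.74, 0.0]
contact_force: [-0.9, 0.0, -1.0]
grip_width: 0.012
finger_force: 30.0
```

```bash
python3 -c "
from h import *
where()"
```

```text
t 12.5833 pos [ 0.5599 -0.0663  0.1169] xang 95.54 z [-1.e-04  4.e-04 -1.e+00] F [-0.9  0.  -1. ] T [-0.14  0.32  0.2 ] w 0.012008018225716083
```

drive_tool([
  {"yaw": 1, "travel": [0, 0, 0.01], "grip": -1},
  {"yaw": 1, "travel": [0, 0, 0.01], "grip": -1},
  {"yaw": 0, "travel": [0, 0, 0], "grip": -1},
])

```text
clock: 12.83
position: [0.5598, -0.0663, 0.1168]
tcp_rot: [-0.0, 0.686, 0.728, 0.0]
contact_force: [-1.9, -0.1, -1.2]
grip_width: 0.0117
finger_force: 30.0
```

```bash
python3 -c "
from h import *
where()"
```

```text
t 12.8333 pos [ 0.5598 -0.0663  0.1168] xang 93.44 z [-2.e-04  3.e-04 -1.e+00] F [-1.9 -0.1 -1.2] T [-0.04  0.38  0.26] w 0.011653400080007334
```

```bash
cat >> h.py <<'E'
def avg(n=8):
    T=[];F=[]
    for _ in range(n):
        get_image('top'); o=get_obs(); T.append(o['torque']); F.append(o['contact_force'])
    print('Tavg',np.mean(T,0).round(3),'sd',np.std(T,0).round(3),'Favg',np.mean(F,0).round(2)); where()
E
python3 -c "
from h import *
avg()"
```

```text
Tavg [0.019 0.387 0.213] sd [0.05  0.036 0.033] Favg [-1.44  0.42 -0.74]
t 13.2333 pos [ 0.5599 -0.0663  0.1168] xang 93.47 z [-2.e-04  3.e-04 -1.e+00] F [-2.1  0.4 -1. ] T [0.07 0.42 0.23] w 0.011756757347196783
```

drive_tool([
  {"yaw": 1, "travel": [0, -0.03, 0], "grip": -1},
  {"yaw": 1, "travel": [0, 0, 0.01], "grip": -1},
  {"yaw": 0, "travel": [0, 0, 0], "grip": -1},
])

```text
clock: 13.48
position: [0.5597, -0.0664, 0.1168]
tcp_rot: [0.0, 0.698, 0.716, 0.0]
contact_force: [-0.4, 0.8, -1.0]
grip_width: 0.0119
finger_force: 30.0
```

```bash
python3 -c "
from h import *
avg(6)"
```

```text
Tavg [0.237 0.205 0.349] sd [0.027 0.024 0.021] Favg [-0.77  1.52 -0.89]
t 13.7833 pos [ 0.5597 -0.0664  0.1168] xang 91.47 z [ 3.e-04  2.e-04 -1.e+00] F [-0.9  2.1 -0.9] T [0.26 0.19 0.33] w 0.011976413689411115
```

Seated: torque jumped to 0.35 N m within 2° and the sinking stopped. I relax the turn and lift out.

drive_tool([
  {"yaw": -1.5, "travel": [0, 0, 0], "grip": -1},
  {"yaw": -1.5, "travel": [0, 0, 0], "grip": -1},
  {"yaw": -1, "travel": [0, 0, 0], "grip": -1},
  {"yaw": 0, "travel": [0, 0, 0], "grip": -1},
])

```text
clock: 14.12
position: [0.5598, -0.0665, 0.1168]
tcp_rot: [0.0, 0.673, 0.74, 0.0]
contact_force: [-1.0, 0.9, -0.5]
grip_width: 0.0117
finger_force: 30.0
```

```bash
python3 -c "
from h import *
avg(3)"
```

```text
Tavg [0.276 0.104 0.11 ] sd [0.02  0.019 0.021] Favg [-0.33  1.67 -0.62]
t 14.2667 pos [ 0.5597 -0.0664  0.1168] xang 95.42 z [ 3.e-04  2.e-04 -1.e+00] F [-0.3  1.4 -0.7] T [0.3  0.12 0.09] w 0.011633245446879248
```

drive_tool([
  {"yaw": 0, "travel": [0, 0, -0.4], "grip": -1},
  {"yaw": 0, "travel": [0, 0, -0.8], "grip": -1},
  {"yaw": 0, "travel": [0, 0, -1.5], "grip": -1},
  {"yaw": 0, "travel": [0, 0, -1.5], "grip": -1},
  {"yaw": 0, "travel": [0, 0, -1.5], "grip": -1},
  {"yaw": 0, "travel": [0, 0, -1.5], "grip": -1},
  {"yaw": 0, "travel": [0, 0, -1.8], "grip": -1},
  {"yaw": 0, "travel": [0, 0, 0], "grip": -1},
])

```text
clock: 14.93
position: [0.5614, -0.0672, 0.2112]
tcp_rot: [0.003, 0.673, 0.74, 0.002]
contact_force: [0.1, -0.3, -0.1]
grip_width: 0.0117
finger_force: 30.0
```

```bash
python3 - <<'E'
from h import *
o,M=where(); img,P=cloud('wrist'); cv2.imwrite('pics/w4.png',img)
# heights: rings around lock axis in filter frame (yaw ~14)
c=np.array([.5595,-.067]); a=np.radians(14); d=P[...,:2]-c; x=d@[np.cos(a),np.sin(a)]; y=d@[-np.sin(a),np.cos(a)]; m=np.maximum(abs(x)/54,abs(y)/59)*1000
r=np.hypot(x,y)*1000
for n,s in(('disc',r<20),('cover',(r>30)&(m<.92)),('rim',(m>1.06)&(m<1.15)&(abs(y)<.07)&(x<.06)&(x>-.064))):
    s&=np.isfinite(P[...,2])&(P[...,2]>.05)&(P[...,2]<.09); print(n,s.sum(),np.median(P[...,2][s]))
Q=((P-o['position'])@M).reshape(-1,3)*1000; k=Q[(abs(Q[:,0])<25)&(abs(Q[:,1])<8)&(Q[:,2]>15)&(Q[:,2]<60)]
for z in range(15,60,5):
    q=k[(k[:,2]>=z)&(k[:,2]<z+5)]
    if len(q): print(z,len(q),np.percentile(q,[2,50,98],axis=0).round(1).tolist())
E
```

```text
t 14.9333 pos [ 0.5614 -0.0672  0.2112] xang 95.44 z [ 0.0072 -0.0023 -1.    ] F [ 0.1 -0.3 -0.1] T [-0.07 -0.02  0.03] w 0.011717084950410073
disc 1740 0.06928018949733145
cover 10584 0.06606797308561327
rim 2681 0.0655895876538215
15 50 [[13.0, -2.3, 15.7], [13.7, 1.4, 17.7], [14.2, 5.2, 19.7]]
20 50 [[13.1, -2.4, 20.2], [13.6, 1.4, 22.5], [14.0, 5.3, 25.0]]
25 52 [[12.7, -2.5, 25.1], [13.6, 1.2, 27.4], [14.0, 5.4, 29.5]]
30 43 [[13.1, -2.0, 30.3], [13.7, 1.7, 32.3], [14.2, 5.0, 34.6]]
35 44 [[13.2, -2.1, 35.2], [13.7, 1.2, 37.5], [14.1, 5.0, 39.8]]
40 39 [[13.3, -2.2, 40.1], [13.6, 1.7, 42.4], [14.1, 5.1, 44.7]]
45 24 [[13.3, -2.0, 45.4], [13.7, 1.4, 46.8], [13.9, 4.3, 49.5]]
50 10 [[13.6, 0.6, 50.8], [13.7, 1.7, 51.9], [14.0, 2.9, 53.5]]
```

Cover and rim now agree within 0.5 mm (it was 3 mm proud) and the disc is down about 3.3 mm. Returning to the stand.

drive_tool([
  {"yaw": 0, "travel": [2.3, -0.05, 0], "grip": -1},
  {"yaw": 0, "travel": [2.3, -0.05, 0], "grip": -1},
  {"yaw": 0, "travel": [2.3, -0.05, 0], "grip": -1},
  {"yaw": 0, "travel": [2.3, -0.05, 0], "grip": -1},
  {"yaw": 0, "travel": [2.3, -0.05, 0], "grip": -1},
  {"yaw": 0, "travel": [2.3, -0.05, 0], "grip": -1},
  {"yaw": 0, "travel": [2.3, -0.05, 0], "grip": -1},
])

```text
clock: 15.57
position: [0.54, 0.0943, 0.2057]
tcp_rot: [-0.001, 0.673, 0.74, -0.001]
contact_force: [0.8, -0.1, -1.0]
grip_width: 0.0121
finger_force: 30.0
```

drive_tool([
  {"yaw": 0, "travel": [2.3, -0.05, 0], "grip": -1},
  {"yaw": 0, "travel": [2.3, -0.05, 0], "grip": -1},
  {"yaw": 0, "travel": [2.3, -0.05, 0], "grip": -1},
  {"yaw": 0, "travel": [2.3, -0.05, 0], "grip": -1},
  {"yaw": 0, "travel": [2.3, -0.05, 0], "grip": -1},
  {"yaw": 0, "travel": [2.3, -0.05, 0], "grip": -1},
  {"yaw": 0, "travel": [2.3, -0.05, 0], "grip": -1},
])

```text
clock: 16.15
position: [0.5213, 0.2541, 0.2056]
tcp_rot: [-0.0, 0.673, 0.74, -0.001]
contact_force: [0.3, -0.8, -1.0]
grip_width: 0.0119
finger_force: 30.0
```

drive_tool([
  {"yaw": -6.1, "travel": [0, 0, 0], "grip": -1},
  {"yaw": -6.1, "travel": [0, 0, 0], "grip": -1},
  {"yaw": -6.1, "travel": [0, 0, 0], "grip": -1},
  {"yaw": -6.1, "travel": [0, 0, 0], "grip": -1},
  {"yaw": -6.1, "travel": [0, 0, 0], "grip": -1},
  {"yaw": -6.1, "travel": [0, 0, 0], "grip": -1},
  {"yaw": -6.1, "travel": [0, 0, 0], "grip": -1},
  {"yaw": -6.1, "travel": [0, 0, 0], "grip": -1},
])

```text
clock: 16.82
position: [0.5216, 0.253, 0.2055]
tcp_rot: [-0.001, 0.304, 0.953, -0.001]
contact_force: [-0.3, -0.3, -0.7]
grip_width: 0.0115
finger_force: 30.0
```

drive_tool([
  {"yaw": -6.1, "travel": [0, 0, 0], "grip": -1},
  {"yaw": -6.1, "travel": [0, 0, 0], "grip": -1},
  {"yaw": -6.1, "travel": [0, 0, 0], "grip": -1},
  {"yaw": -6.1, "travel": [0, 0, 0], "grip": -1},
  {"yaw": -6.1, "travel": [0, 0, 0], "grip": -1},
  {"yaw": -6.1, "travel": [0, 0, 0], "grip": -1},
  {"yaw": -6.1, "travel": [0, 0, 0], "grip": -1},
  {"yaw": -6.1, "travel": [0, 0, 0], "grip": -1},
])

```text
clock: 17.48
position: [0.5216, 0.253, 0.2055]
tcp_rot: [-0.001, -0.116, 0.993, -0.0]
contact_force: [-0.2, -0.1, -1.6]
grip_width: 0.012
finger_force: 30.0
```

drive_tool([
  {"yaw": 0, "travel": [0, 0, 0], "grip": -1},
  {"yaw": 0, "travel": [0, 0, 0], "grip": -1},
  {"yaw": 0, "travel": [0, 0, 0], "grip": -1},
])

```text
clock: 17.73
position: [0.5218, 0.2532, 0.2062]
tcp_rot: [-0.0, -0.112, 0.994, -0.0]
contact_force: [-0.5, -0.9, -1.7]
grip_width: 0.0119
finger_force: 30.0
```

```bash
python3 - <<'E'
from h import *
o,M=where(); img,P=cloud('wrist'); cv2.imwrite('pics/w5.png',img)
Q=((P-o['position'])@M).reshape(-1,3)*1000; k=Q[(abs(Q[:,0])<25)&(abs(Q[:,1])<8)&(Q[:,2]>20)&(Q[:,2]<45)]
print(np.percentile(k,[2,50,98],axis=0).round(2).tolist(), np.polyfit(k[:,1],k[:,0],1),np.polyfit(k[:,2],k[:,0],1))
a=ortho(img,o,.050,40,0,45,4); b=ortho(img,o,o['position'][2]-.051,5,0,22.5,8)
for c in(a,b): cv2.line(c,(180,0),(180,15),(0,0,255)); cv2.line(c,(0,180),(15,180),(0,0,255))
cv2.imwrite('pics/o5.png',np.hstack([a,b]))
S=P[(P[...,2]>.046)&(P[...,2]<.054)&(np.hypot(P[...,0]-.4835,P[...,1]-.244)<.055)]
t=((S-o['position'])@M)*1000; r=cv2.minAreaRect(t[:,:2].astype(np.float32)); print(len(t),r)
E
```

```text
t 17.7333 pos [0.5218 0.2532 0.2062] xang -167.12 z [-8.e-04 -3.e-04 -1.e+00] F [-0.5 -0.9 -1.7] T [ 0.05  0.01 -0.08] w 0.011851288456976767
[[10.59, -3.28, 20.54], [11.5, 0.28, 31.52], [11.97, 4.43, 44.36]] [-2.14100703e-03  1.14775923e+01] [5.93515874e-03 1.12881652e+01]
5394 ((38.975929260253906, 1.4765605926513672), (69.91403198242188, 56.0984992980957), 0.015565616078674793)
```

View pics/o5.png

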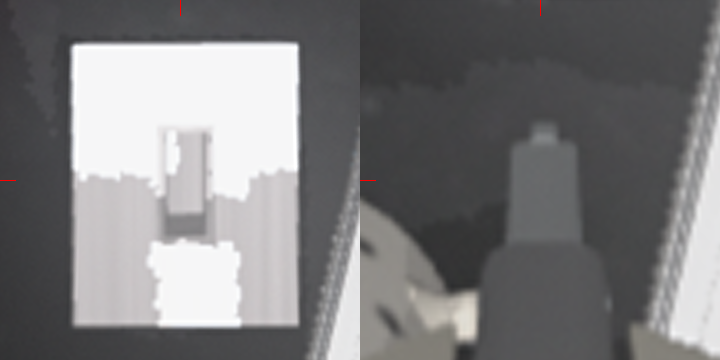

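Stand at tool (39.0, 1.45) mm and key at (-0.3, +0.55) mm, angles aligned. I shift (3.92, 0.09) cm and lower to just above the socket.

drive_tool([
  {"yaw": 0, "travel": [1.3, 0.03, 0], "grip": -1},
  {"yaw": 0, "travel": [1.3, 0.03, 0], "grip": -1},
  {"yaw": 0, "travel": [1.32, 0.03, 0], "grip": -1},
  {"yaw": 0, "travel": [0, 0, 2.5], "grip": -1},
  {"yaw": 0, "travel": [0, 0, 2.5], "grip": -1},
  {"yaw": 0, "travel": [0, 0, 2.4], "grip": -1},
  {"yaw": 0, "travel": [0, 0, 1.8], "grip": -1},
  {"yaw": 0, "travel": [0, 0, 0], "grip": -1},
])

```text
clock: 18.45
position: [0.4813, 0.2446, 0.1111]
tcp_rot: [-0.003, -0.113, 0.994, -0.001]
contact_force: [-0.1, 0.0, 0.3]
grip_width: 0.0121
finger_force: 30.0
```

drive_tool([
  {"yaw": 0, "travel": [0, 0, 0], "grip": -1},
  {"yaw": 0, "travel": [0, 0, 0.3], "grip": -1},
  {"yaw": 0, "travel": [0, 0, 0.3], "grip": -1},
  {"yaw": 0, "travel": [0, 0, 0.3], "grip": -1},
  {"yaw": 0, "travel": [0, 0, 0], "grip": -1},
  {"yaw": 0, "travel": [0, 0, 0], "grip": -1},
])

```text
clock: 18.95
position: [0.4837, 0.2454, 0.106]
tcp_rot: [0.0, -0.114, 0.994, 0.0]
contact_force: [-0.4, 0.6, -1.0]
grip_width: 0.012
finger_force: 30.0
```

```bash
python3 -c "
from h import *
where()"
```

```text
t 18.95 pos [0.4837 0.2454 0.106 ] xang -166.94 z [ 4.e-04  2.e-04 -1.e+00] F [-0.4  0.6 -1. ] T [0.03 0.06 0.03] w 0.011984919730770378
```

drive_tool([
  {"yaw": 0, "travel": [0, 0, 0.3], "grip": -1},
  {"yaw": 0, "travel": [0, 0, 0.3], "grip": -1},
  {"yaw": 0, "travel": [0, 0, 0.3], "grip": -1},
  {"yaw": 0, "travel": [0, 0, 0.3], "grip": -1},
  {"yaw": 0, "travel": [0, 0, 0.3], "grip": -1},
  {"yaw": 0, "travel": [0, 0, 0], "grip": -1},
  {"yaw": 0, "travel": [0, 0, 0], "grip": -1},
])

```text
clock: 19.53
position: [0.4835, 0.2454, 0.0905]
tcp_rot: [-0.0, -0.114, 0.994, -0.0]
contact_force: [0.2, -0.8, -0.8]
grip_width: 0.0123
finger_force: 30.0
```

```bash
python3 -c "
from h import *
where()"
```

```text
t 19.5333 pos [0.4835 0.2454 0.0905] xang -166.94 z [-5.e-04 -1.e-04 -1.e+00] F [ 0.2 -0.8 -0.8] T [0.   0.02 0.02] w 0.012257749454594614
```

The shank has entered freely. Lowering to about 0.067.

drive_tool([
  {"yaw": 0, "travel": [0, 0, 0.5], "grip": -1},
  {"yaw": 0, "travel": [0, 0, 0.5], "grip": -1},
  {"yaw": 0, "travel": [0, 0, 0.5], "grip": -1},
  {"yaw": 0, "travel": [0, 0, 0.4], "grip": -1},
  {"yaw": 0, "travel": [0, 0, 0.3], "grip": -1},
  {"yaw": 0, "travel": [0, 0, 0.1], "grip": -1},
  {"yaw": 0, "travel": [0, 0, 0], "grip": -1},
  {"yaw": 0, "travel": [0, 0, 0], "grip": -1},
])

```text
clock: 20.2
position: [0.4837, 0.2454, 0.0677]
tcp_rot: [0.0, -0.114, 0.994, 0.0]
contact_force: [0.2, -0.1, -1.0]
grip_width: 0.0118
finger_force: 30.0
```

```bash
python3 -c "
from h import *
where()"
```

```text
t 20.2 pos [0.4837 0.2454 0.0677] xang -166.94 z [ 1.e-04  1.e-04 -1.e+00] F [ 0.2 -0.1 -1. ] T [0.03 0.02 0.02] w 0.011761297973383959
```

drive_tool([
  {"yaw": 0, "travel": [0, 0, 0.1], "grip": -1},
  {"yaw": 0, "travel": [0, 0, 0.05], "grip": -1},
  {"yaw": 0, "travel": [0, 0, 0], "grip": -1},
  {"yaw": 0, "travel": [0, 0, 0], "grip": -0.3},
  {"yaw": 0, "travel": [0, 0, 0], "grip": -0.3},
  {"yaw": 0, "travel": [0, 0, 0], "grip": -0.3},
  {"yaw": 0, "travel": [0, 0, 0], "grip": 0},
  {"yaw": 0, "travel": [0, 0, 0], "grip": 0},
])

```text
clock: 20.87
position: [0.4837, 0.2454, 0.0663]
tcp_rot: [0.0, -0.114, 0.994, 0.0]
contact_force: [-0.1, -1.0, 0.1]
grip_width: 0.0408
finger_force: 0.0
```

drive_tool([
  {"yaw": 0, "travel": [0, 0, -0.5], "grip": 0},
  {"yaw": 0, "travel": [0, 0, -1.5], "grip": 0},
  {"yaw": 0, "travel": [0, 0, -2.5], "grip": 0},
  {"yaw": 0, "travel": [0, 0, -2.5], "grip": 0},
  {"yaw": 0, "travel": [0, 0, -2.5], "grip": 0},
  {"yaw": 0, "travel": [0, 0, -2.5], "grip": 0},
  {"yaw": 0, "travel": [0, 0, -2], "grip": 0},
  {"yaw": 0, "travel": [0, 0, 0], "grip": 0},
])

```text
clock: 21.53
position: [0.4856, 0.2461, 0.2111]
tcp_rot: [0.004, -0.114, 0.993, 0.001]
contact_force: [0.8, 1.3, -0.1]
grip_width: 0.046
finger_force: 0.0
```

drive_tool([
  {"yaw": 0, "travel": [0, 0, 0], "grip": 0},
  {"yaw": 0, "travel": [0, 0, 0], "grip": 0},
  {"yaw": 0, "travel": [0, 0, 0], "grip": 0},
])

```text
clock: 21.78
position: [0.4829, 0.2451, 0.205]
tcp_rot: [-0.001, -0.114, 0.994, -0.0]
contact_force: [-0.1, 0.7, 0.1]
grip_width: 0.0457
finger_force: 0.0
```

```bash
python3 - <<'E'
from h import *
where(); img,P=cloud('wrist'); cv2.imwrite('pics/w6.png',img)
for z0,z1 in((.046,.054),(.094,.115)):
    S=P[(P[...,2]>z0)&(P[...,2]<z1)&(np.hypot(P[...,0]-.4835,P[...,1]-.245)<.055)]
    r=cv2.minAreaRect((S[:,:2]*1000).astype(np.float32)); print(len(S),r,np.median(S[:,2]))
E
```

```text
t 21.7833 pos [0.4829 0.2451 0.205 ] xang -166.94 z [-2.3e-03 -8.0e-04 -1.0e+00] F [-0.1  0.7  0.1] T [-0.01  0.04  0.  ] w 0.04568444768225083
4390 ((483.6449890136719, 246.03634643554688), (70.74330139160156, 56.07841873168945), 12.961779594421387) 0.05013259498402661
715 ((482.92010498046875, 248.3982696533203), (33.68683624267578, 11.824103355407715), 13.44761848449707) 0.09973828466833229
```

View pics/w6.png

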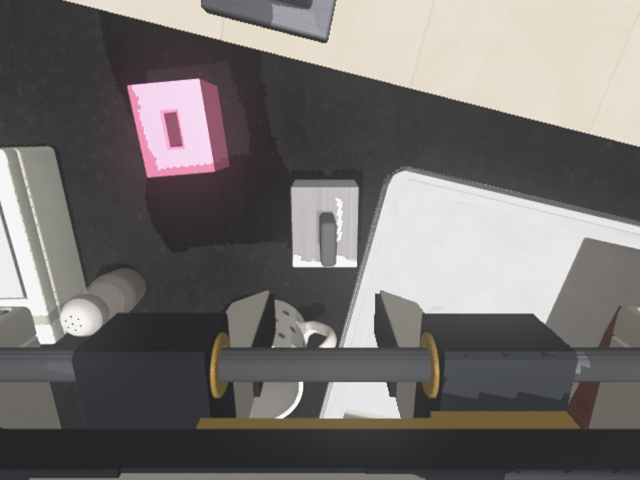

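The key stands in its stand at (328,238), its top at 0.0997 m (so fully down), leaning under about 3°. The gripper is clear. Handing in.

```bash
python3 -c "
from h import *
print(arm.finish_job())"
```

```text
the job is handed in; nothing more can be done
None
```

The job is handed in: the lock seated (about 0.35 N m felt at the stop, above the suggested 0.25–0.3 but below 0.4), the cover measured flush with the rim within about 0.5 mm by depth camera, and the key is back fully down in its stand; no verdict was returned.

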